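# Clip a driver module into the soldering fixture

### The arm

A 7-joint arm with a two-finger parallel gripper is mounted at the origin on a cart in front of the work surface, level with it; the furniture and walls round the work are solid. World frame = base frame: x ahead of the robot, y to its left, z up, the work surface at z = 0. Lengths are in m, angles in rad, forces in N, time in s.
With the tool pointing down it reaches from about 0.425 to 0.925 m from the base axis. Payload 6.8 kg.
Tool frame: the origin (TCP) lies midway between the tips of the shut fingers; the grasp point (between the pads) lies 19 mm behind it; x points along the fingers, y is the direction in which the jaws open and shut, and the axes are right-handed (so a half turn about x gives the same grasp; the last joint's range is limited). The gripper opens to 85 mm and grips with 20 to 120 N. Pads are 22 mm wide; open, the fingers measure 114 mm over their backs; the gripper's body (76 mm by 85 mm) begins 54 mm behind the grasp point. The pads swing forward as they close: fully open they stand 13 mm farther back than shut.
Start: joints at [-1.29, 0.477, 0.022, 1.555, -0.011, 1.109, -0.083], TCP at [0.256, 0.625, 0.231] pointing down, gripper open.
Joint ranges: [-2.96, 2.96], [-0.34, 2.1], [-1.41, 1.46], [0.24, 2.44], [-1.37, 4.51], [0.17, 1.92], [-2.96, 2.96]. Speed limits (rad/s): [2.39, 2.39, 3.14, 3.14, 3.14, 3.14, 3.14].

### API

Orientations are given as a rotation vector (axis times angle).
In Python, from bench import r, viewer, nets gives the robot as it stands.
- The arm moves only by the shell command python3 -m pendant 'ROWS' [FORCE]. ROWS is JSON, one flat list of numbers, 5 for each row, row after row: the finger opening in mm, from 0 to 85.4, then the shift along the tool's x, y, z in mm, then the turn about the tool's x in rad. A call has 1 to 20 rows; each row shifts and turns the commanded pose from where the row before left it, along the tool's axes as they then stand; what a row does not reach is not made up. A row lasts 1/8 s, in which the tool goes at most 62.5 mm and 10.7 degrees, less where a joint would pass 70% of its speed; a pose out of reach is approached as far as the arm can. A call with a gripper value outside its range is refused whole. The fingers move at their own pace and stop on an object; FORCE is the grip in N (left out, the last holds). Time passes only in rows, so rows that do not move let the fingers close. It gives the time, the measured TCP pose, the force and the opening at its end, in the units of the state.
- r.get_obs(): the state, without advancing time (a new reading comes with each control period).
- viewer.grab_frame(name): name is "scene" or "side" or "wrist"; returns (picture, depth): 480x640x3 uint8, red, green, blue; 480x640 float32, m along the optical axis (not along the pixel's ray), 0 where there is no reading.
- viewer.calibration(name): a dict with "mtx" (3x3 intrinsics, pixels), "distortion" ([k1, k2, p1, p2, k3] as OpenCV has them; the pictures are not rectified), "world_to_cam" (4x4, takes a point from world to camera coordinates). Camera axes: x right, y up, looking along -z (the intrinsics and any distortion apply to the point x, -y, -z); pixel columns grow to the right and rows downward; lengths in m; the calibration is good to about 2 mm. A picture is of the moment at which its call begins: read the wrist's pose just before it. calibration takes no time and is no camera call; for the wrist camera it gives the pose at the moment of the call.
- r.hand_in(): hands the job in, once; it reports no verdict.
Trained networks look in the newest picture that a camera, given by its name, has taken for a name from the list of things; names that differ only in an ending like _2 or _b are one class to them, and where a whole thing is asked for, a point or a joint stands for the part that bears it (a point fixed in the world has none). Each returns a list of dicts, best first, with "score" (0 to 1); they miss things now and then, are a little off and sometimes report something else, mostly with a low value. They report only what shows in the picture. A call takes as long as a camera call. They do not tell look-alikes from the thing itself.
- nets.look_for(name, camera): "location" ([x, y, z] in m, in world coordinates, good to about 4 mm: the middle of the surface that is visible of it).
- nets.silhouettes(name, camera): "mask" (480x640 bool, what is visible of it).
The state is a dict: "clock": time; "joints": joint angles; "qvel": joint speeds; "tau": joint torques, N m; "tcp_pos": TCP position; "orientation": TCP orientation; "contact_force": force on the tool from outside, world axes, zero at the start; "moment": the same for the moment, N m; "grip_width": finger opening in m.
Only numpy, scipy, OpenCV 4.12 (cv2) and the standard library are available. Lean on these libraries where they do the work, as an engineer would, in place of code of your own. Each camera call takes 0.05 s, during which the arm holds its last target. There are 200 camera calls.

### The job

Get the driver module ready for soldering: lift the fixture's spring clip until it stays up, then hold the module by its heat sink and slide it, leading edge first, into the rails under the clip until it is fully home against the brass end stop, pushing gently, because a hard push cracks the board. Then lower the clip by hand until its rubber foot rests on the module, guiding it all the way and never letting it snap down, and let go. Leave the things round about where they are.

Things in the scene. Friction and masses are not known exactly. Their poses are not given: they have to be found in the camera images.
- module: The flat part, loose on the table, 0.16 kg: blue circuit board on an aluminium plate, 120 (x) x 60 (y) x 5 mm thick, a black finned heat sink on top. Origin under the plate's centre, z up; its leading edge is the +x end (60 mm from the origin), the heat sink stands near the -x end. It cracks if pushed at the stop with over 12 N or pressed by the clip with over 30 N.
- heat_sink (a point): Where to hold the module: on the heat sink's middle plane, 34 mm above the module's underside, at x = -40 mm, y = 0 in the module's frame. Heat sink: 30 mm (x) x 16 mm (y, grip across this) x 28 mm, its top 33 mm above the module's underside. Axes as the module's.
- fixture: Soldering fixture, bolted down: black base 230 (x = -105 to 125) x 120 (y) x 14 mm; origin on its underside, z up. Two aluminium channel rails, x = -45 to 40 mm, guide the module's sides: 63 mm between their walls, lips over the edges (53 mm between lips, 8 mm high under them, lip tops 26 mm above the table). The slot is entered from the -x end only, over 60 mm of bare bed, between flared cheeks.
- slot_mouth (a point): Middle of the slot's mouth, on the bed's surface: x = -45, y = 0, z = 14 mm in the fixture's frame (axes as the fixture's). The module goes in along +x, +x edge first, flat on the bed. A brass end stop (end_stop, face stop_face) 9 mm high ends the slot 83 to 111 mm past the mouth: clamped anew each time, not measured: feel for it.
- clip_hinge (a point): Pin of the spring clip's hinge, in the blue bracket at x = 100, y = 0, z = 36 mm in the fixture's frame (axes as the fixture's); the pin runs along the fixture's y.
- clip_grip (a point): Centre of the red barrel at the clip's free end, to pinch across its ends: 14 mm diameter, 16 mm long along the fixture's y. It is 97 mm before (-x) and 24 mm above the hinge pin at joint 0, so 100 mm from the pin, and swings up and back round it. x-z axes turn with the clip.
- spring_clip (a joint): Angle of the sprung steel clip (rad): -0.07 down on the bare bed, 0 with its rubber foot on the module (the foot is 75 mm before the pin, so it lands 70 mm past the slot's mouth), 1.75 fully up. Over-centre spring: it pulls shut below about 0.9 (0.4 N m when down, about 4 N at the barrel, fading to 0), and pulls open above, where it stays up by itself. Let go below 0.9, it snaps down.
- flux_bottle: white squeeze bottle with a red pointed nozzle, 41 mm wide, 112 mm tall; bystander, leave it standing; origin under its centre
- solder_spool: spool of solder wire, 70x55x44 mm; bystander, leave it; origin under its centre
- cap_board: round green sensor cap with a small circuit board inside, about 90 mm wide, 32 mm high; bystander, leave it; origin under its centre
- glass_beaker: clear beaker, 81x89 mm, 102 mm tall; bystander, leave it standing; origin under its centre
- screwdriver: small screwdriver with a red handle, 188 mm long; bystander, leave it; origin under its centre
Things that resemble listed ones, but are neither listed nor needed, are in the scene too. Of the things that look like the module, the largest one is meant.

How it is judged:
On the way, in this order (a step that is already met when the one before it is completed fails the run):
1. the clip is lifted until it stays up (value of joint spring_clip above 1.4 rad), for 0.2 s.
2. the module is slid along the rails under the raised clip until it is home, its leading edge within 2 mm of the end stop (x of module in the frame of stop_face above -0.062 m and value of joint spring_clip above 1 rad and y of module in the frame of fixture between -0.004 and 0.004 m and z of module in the frame of fixture between 0.011 and 0.0175 m and x of heat_sink in the frame of fixture below -0.02 m), for 0.1 s.
At the end, for the whole second after the job is handed in: The module lies in the rails, right way round, within 2 mm of the end stop and flat on the bed, at rest; the clip is down with its foot pressing on the module by its spring (joint between -0.03 and 0.04 rad, more than 2 N); nothing else has been moved (x of module in the frame of stop_face above -0.062 m and y of module in the frame of fixture between -0.004 and 0.004 m and z of module in the frame of fixture between 0.011 and 0.0175 m and x of heat_sink in the frame of fixture below -0.02 m and value of joint spring_clip between -0.03 and 0.04 rad and contact force between spring_clip and module above 2 N and linear speed of module below 0.01 m/s); the robot touches nothing.
It fails at once if the module is pushed against the end stop with more than 12 N (contact force between module and end_stop above 12 N).
It fails at once if the clip snaps or is slammed shut (it falls faster than 10 rad/s) (velocity of joint spring_clip below -10 rad/s).
It fails at once if the clip is forced down on the module with more than 30 N (contact force between spring_clip and module above 30 N).
It fails at once if a bystander is moved by more than 25 mm (distance of any of flux_bottle, solder_spool, cap_board, glass_beaker, screwdriver from where it was at the start of the episode above 0.025 m).
It also fails if it takes over 72 s, if anything falls off the work surface, if the arm or the gripper's body presses on something with over 40 N, if the wrist force passes 120 N, or if a joint passes its speed limit or range.

## Working session

There is one attempt and no reset: what is moved stays moved. The work goes in short steps, Python scripts to look and compute and a shell command to move; the robot and the scene stay as the last step left them, time stands still between calls to the robot, and variables do not carry over. Pictures are saved under pics/ and viewed, about 8 in all and at most 12, crops included, and the job is handed in when it is done.

```bash
ls; mkdir -p pics
cat > h.py <<'E'
import numpy as np, cv2
from bench import r, viewer, nets
def save(n,f,crop=None,s=1):
    p,d=viewer.grab_frame(n); q=p[:,:,::-1]
    if crop: q=q[crop[1]:crop[3],crop[0]:crop[2]]
    cv2.imwrite('pics/'+f,cv2.resize(np.ascontiguousarray(q),None,fx=s,fy=s)); return p,d
def cloud(n,d,uv=None):
    c=viewer.calibration(n); K=np.array(c['mtx']);D=np.array(c['distortion']);T=np.linalg.inv(np.array(c['world_to_cam']))
    if uv is None:
        v,u=np.mgrid[0:480,0:640]; uv=np.stack([u,v],-1).reshape(-1,2)
    uv=np.array(uv,float); z=d[uv[:,1].astype(int),uv[:,0].astype(int)]
    xy=cv2.undistortPoints(uv[:,None],K,D)[:,0]
    P=np.c_[xy[:,0]*z,-xy[:,1]*z,-z,np.ones(len(z))]
    return (P@T.T)[:,:3]
E
python3 - <<'E'
from h import *
o=r.get_obs(); print(o)
for n in('scene','side'):
    p,d=save(n,n+'0.png')
    for t in('module','heat_sink','fixture','clip_grip','clip_hinge','flux_bottle','solder_spool','cap_board','glass_beaker','screwdriver'):
        print(n,t,[(np.round(x['location'],3).tolist(),round(x['score'],2)) for x in nets.look_for(t,n)][:4])
E
```

```text
pics
{'clock': 0.0, 'joints': array([-1.29006791,  0.47777799,  0.02231552,  1.55647371, -0.01149045,
        1.10931932, -0.08310324]), 'qvel': array([ 0.00141403, -0.00266362, -0.00177475, -0.00097701, -0.00221481,
       -0.00014693, -0.00097614]), 'tau': array([-2.83125846e-04, -5.96459198e+01,  1.60803493e+00, -2.81193942e+01,
        1.25515464e-02,  9.70438414e-03,  4.30124919e-05]), 'tcp_pos': array([0.25566813, 0.62404738, 0.23033069]), 'orientation': array([ 0.30356162,  1.54941638, -0.306462  ]), 'contact_force': array([-0.42943736,  0.20990242,  1.02977813]), 'moment': array([-0.01913919, -0.01382501, -0.02495112]), 'grip_width': 0.08539416868810144}
scene module [([0.493, 0.271, 0.005], 0.67), ([0.366, 0.303, 0.005], 0.59)]
scene heat_sink [([0.499, 0.268, 0.007], 0.74), ([0.402, 0.441, 0.009], 0.61), ([0.368, 0.303, 0.004], 0.55)]
scene fixture [([0.544, -0.032, 0.016], 0.92)]
scene clip_grip [([0.562, -0.045, 0.035], 0.69), ([0.722, -0.27, 0.043], 0.52), ([0.496, 0.27, 0.007], 0.46)]
scene clip_hinge [([0.547, -0.034, 0.016], 0.69)]
scene flux_bottle [([0.721, -0.267, 
[... 305 characters left out ...]
9), ([0.562, -0.392, 0.039], 0.54)]
side module [([0.402, 0.445, 0.003], 0.82), ([0.364, 0.31, 0.007], 0.7), ([0.502, 0.267, 0.008], 0.61)]
side heat_sink [([0.367, 0.31, 0.002], 0.86), ([0.503, 0.265, 0.003], 0.77), ([0.409, 0.442, 0.001], 0.69), ([0.574, -0.374, 0.036], 0.27)]
side fixture [([0.558, 0.005, 0.014], 0.83)]
side clip_grip [([0.566, -0.05, 0.037], 0.54)]
side clip_hinge [([0.56, 0.006, 0.014], 0.71)]
side flux_bottle [([0.731, -0.249, 0.056], 0.69), ([0.567, -0.053, 0.042], 0.45)]
side solder_spool [([0.577, -0.376, 0.035], 0.59)]
side cap_board []
side glass_beaker [([0.787, -0.03, 0.059], 0.84)]
side screwdriver [([0.367, -0.381, 0.019], 0.7), ([0.565, -0.048, 0.042], 0.44)]
```

View pics/scene0.png

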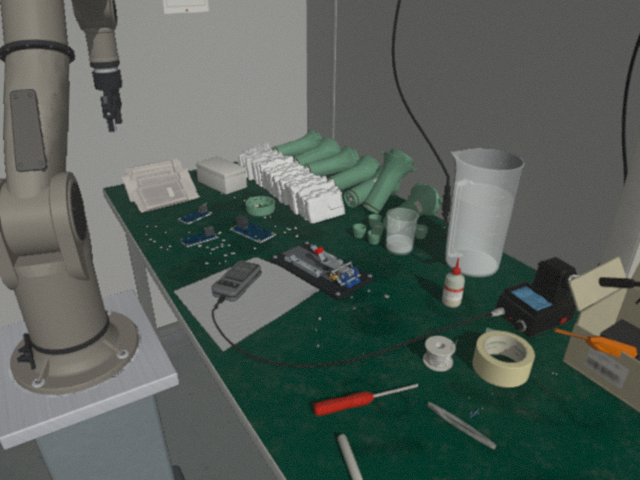

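View pics/side0.png

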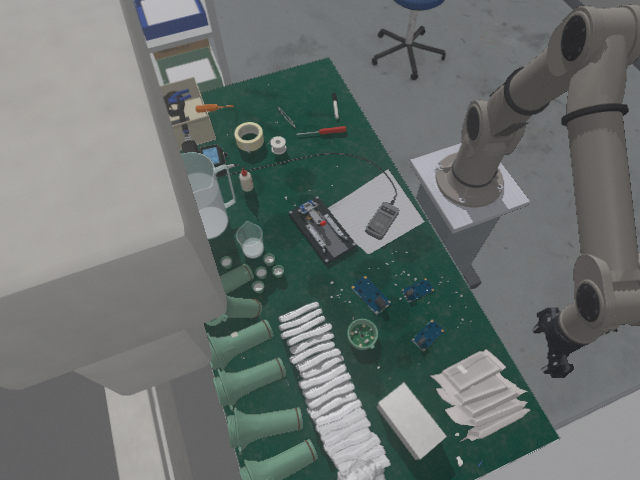

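The scene view shows the fixture at about (325,270), with the blue bracket at its right end and the mouth at the left. The three blue modules are at (197,213), (200,237) and (253,230). In the side view they are at (418,290), (427,335) and (371,295). The largest is the one near (0.50, 0.27).

Run:
```python
from h import *
for n in('side','scene'):
    p,d=save(n,n+'1.png')
    P=cloud(n,d)
    for t in('fixture','module'):
        for m in nets.silhouettes(t,n)[:3]:
            k=m['mask'].ravel()&(d.ravel()>0); Q=P[k]; Q=Q[(Q[:,2]>0.002)&(Q[:,2]<.09)]
            med=np.median(Q[:,:2],0); Q=Q[np.linalg.norm(Q[:,:2]-med,axis=1)<.16]
            rc=cv2.minAreaRect((Q[:,:2]*1000).astype(np.float32))
            ys,xs=np.nonzero(m['mask'])
            print(n,t,round(m['score'],2),len(Q),np.round(rc[0]),np.round(rc[1]),round(rc[2],1),'z',np.round(np.percentile(Q[:,2],[5,50,95,99]),3),xs.min(),xs.max(),ys.min(),ys.max())
s=cv2.imread('pics/side1.png')[180:350,270:460]; cv2.imwrite('pics/c1.png',cv2.resize(s,None,fx=4,fy=3.5,interpolation=cv2.INTER_CUBIC))
```

```text
side fixture 0.61 2235 [556.  -1.] [121. 234.] 11.8 z [0.008 0.014 0.038 0.05 ] 289 355 196 263
side module 0.94 273 [363. 308.] [93. 45.] 7.0 z [0.002 0.005 0.023 0.026] 402 433 279 301
side module 0.57 527 [504. 270.] [ 58. 117.] 19.2 z [0.002 0.005 0.03  0.033] 352 390 277 313
side module 0.55 297 [402. 445.] [91. 43.] 21.2 z [0.002 0.004 0.022 0.027] 413 442 321 351
scene fixture 0.76 2887 [555.  -6.] [123. 232.] 12.7 z [0.007 0.015 0.041 0.054] 271 373 243 299
scene module 0.6 564 [505. 265.] [ 69. 124.] 18.8 z [0.003 0.006 0.032 0.034] 231 274 215 242
scene module 0.58 271 [405. 440.] [100.  49.] 19.8 z [0.003 0.005 0.024 0.027] 178 210 204 223
scene module 0.57 316 [363. 303.] [91. 52.] 10.6 z [0.003 0.005 0.023 0.026] 181 216 227 246
```

View pics/c1.png

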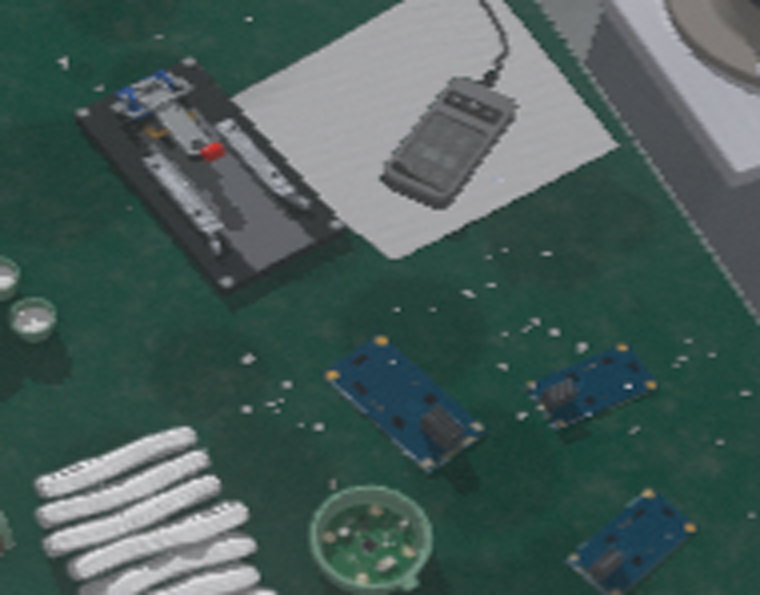

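```bash
cat >> h.py <<'E'
from scipy.spatial.transform import Rotation as R
def go(x,y,z,jaw):   # jaw: deg direction of tool y in world xy (mod 180); prints tool-frame shift for a turn-first move
    o=r.get_obs(); M=R.from_rotvec(o['orientation']).as_matrix(); t=o['tcp_pos']
    c=np.degrees(np.arctan2(M[1,1],M[0,1])); 
    turn=-((jaw-c+90)%180-90)   # tool x down: positive turn is clockwise from above
    dv=np.array([x,y,z])-t
    print('tcp',t.round(4),'toolx',M[:,0].round(3),'jaw',round(c,2),'turn',round(np.radians(turn),4),
     'shift now',(M.T@dv*1000).round(1),'after turn',((M@R.from_euler('x',turn,degrees=True).as_matrix()).T@dv*1000).round(1),'F',o['contact_force'].round(1),'w',round(o['grip_width'],4),'clk',o['clock'])
E
python3 - <<'E'
from h import *
go(.54,.05,.23,12)
E
```

```text
tcp [0.2559 0.6246 0.2313] toolx [-0. -0. -1.] jaw 67.72 turn 0.9725 shift now [   1.3 -424.   480.8] after turn [  1.3 158.4 621.2] F [ 0.4  0.3 -0.2] w 0.0857 clk 1.4
```

```bash
python3 -m pendant '[85,0,0,0,0.162,85,0,0,0,0.162,85,0,0,0,0.162,85,0,0,0,0.162,85,0,0,0,0.162,85,0,0,0,0.162,85,0,14,56,0,85,0,14,56,0,85,0,14,56,0,85,0,14,56,0,85,0,14,56,0,85,0,14,56,0,85,0,14,56,0,85,0,14,56,0,85,0,14,56,0,85,0,14,56,0,85,0,14,56,0,85,0,0,0,0,85,0,0,0,0]'
python3 - <<'E'
from h import *
go(.55,.0,.2,12)
p,d=save('wrist','w0.png')
np.savez('w0.npz',p=p,d=d)
for t in('fixture','clip_grip','clip_hinge','slot_mouth'):
    print(t,[(np.round(x['location'],3).tolist(),round(x['score'],2)) for x in nets.look_for(t,'wrist')][:3])
E
```

```text
clock: 3.78
tcp_pos: [0.5347, 0.0547, 0.2312]
orientation: [1.054, 1.302, -1.053]
contact_force: [0.4, 0.4, 0.2]
grip_width: 0.085
tcp [0.5347 0.0547 0.2312] toolx [-0.  0. -1.] jaw 12.02 turn 0.0003 shift now [31.2  3.6 56.7] after turn [31.2  3.6 56.7] F [0.4 0.4 0.2] w 0.085 clk 3.775
fixture [([0.556, 0.014, 0.012], 0.81), ([0.518, 0.216, 0.005], 0.53)]
clip_grip [([0.567, -0.052, 0.039], 0.65), ([0.765, -0.012, 0.062], 0.65)]
clip_hinge [([0.55, 0.015, 0.016], 0.9)]
slot_mouth []
```

View pics/w0.png

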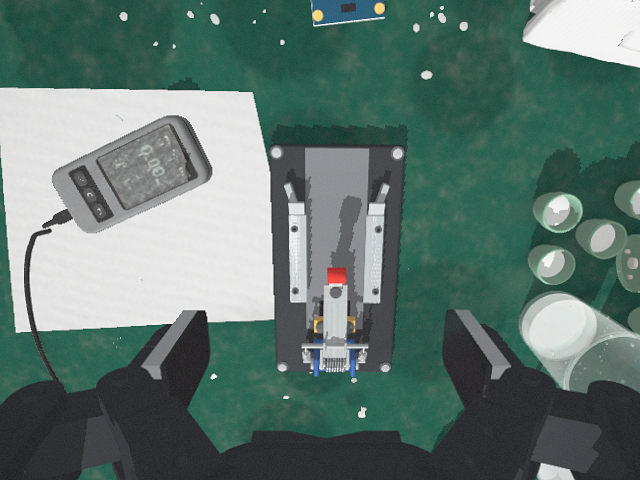

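The wrist view shows the base corners at about (272,146), (405,147), (393,373) and (276,373). The red barrel is at (337,275), the rails at x=297 and x=374, and the mouth is at the top.

```bash
cat > fx.py <<'E'
from h import *
z=np.load('w0.npz');p=z['p'];d=z['d'];P=cloud('wrist',d)
v,u=np.mgrid[0:480,0:640];u=u.ravel();v=v.ravel();c=p.reshape(-1,3).astype(int)
box=(u>262)&(u<412)&(v>130)&(v<385)&(d.ravel()>0)
B=P[box&(P[:,2]>.009)&(P[:,2]<.02)]
rc=cv2.minAreaRect((B[:,:2]*1000).astype(np.float32)); print(len(B),rc,np.median(B[:,2]))
a=np.radians((rc[2]+90) if rc[1][1]>rc[1][0] else rc[2]); ex=np.array([np.cos(a),np.sin(a)]); ex=-ex if ex[1]>0 else ex
O=np.array(rc[0])-10*ex; ey=np.array([-ex[1],ex[0]]); yaw=np.degrees(np.arctan2(ex[1],ex[0]))
print('origin',O,'yaw',yaw)
def fr(Q): return np.c_[(Q[:,:2]*1000-O)@ex,(Q[:,:2]*1000-O)@ey,Q[:,2]*1000]
red=box&(c[:,0]>120)&(c[:,1]<70)&(c[:,2]<70)
F=fr(P[red]); print('red',len(F),np.percentile(F,[2,50,98],axis=0).round(1))
L=P[box&(P[:,2]>.023)&(P[:,2]<.0285)]; F=fr(L); F=F[(F[:,0]>-45)&(F[:,0]<40)]
for s in(-1,1):
    G=F[F[:,1]*s>20]; print('lip',np.percentile(G,[2,50,98],axis=0).round(1).tolist())
gold=box&(c[:,0]-c[:,2]>60)&(c[:,1]-c[:,2]>30)
F=fr(P[gold]); print('gold',len(F),np.percentile(F,[2,50,98],axis=0).round(1).tolist() if len(F) else '')
blue=box&(c[:,2]-c[:,0]>50); F=fr(P[blue]); print('blue',np.percentile(F,[2,50,98],axis=0).round(1).tolist())
E
python3 fx.py
```

```text
21205 ((554.8370361328125, -2.1575241088867188), (120.4811019897461, 229.9743194580078), 11.677385330200195) 0.01360603943798605
origin [552.81302833   7.63550364] yaw -78.3226146697998
red 172 [[-5.7 -6.9 53.5]
 [-3.1  0.6 58.1]
 [ 3.1  7.4 60.3]]
lip [[-43.4, -42.1, 24.0], [-5.3, -34.4, 25.5], [37.3, -26.8, 27.5]]
lip [[-43.3, 26.6, 23.9], [-5.0, 34.2, 25.5], [36.8, 42.0, 27.5]]
gold 121 [[58.5, -19.6, 13.9], [60.0, -12.9, 21.8], [77.5, 19.4, 24.0]]
blue [[84.1, -19.3, -0.2], [92.3, -9.6, 40.1], [135.4, 19.7, 43.3]]
```

```bash
cat >> fx.py <<'E'
print('arm'); F=fr(P[box])
for x in range(-8,100,4):
    G=F[(F[:,0]>=x)&(F[:,0]<x+4)&(F[:,2]>30)&(abs(F[:,1])<25)]
    if len(G)>5: print(x,np.percentile(G[:,1],[2,98]).round(1),np.percentile(G[:,2],[5,50,95]).round(1))
cv2.imwrite('pics/c2.png',cv2.resize(p[255:385,265:405,::-1],None,fx=5,fy=4.5,interpolation=cv2.INTER_CUBIC))
E
python3 fx.py|sed -n '/arm/,$p'
```

```text
arm
-8 [-7.7  7.4] [52.2 55.5 58.3]
-4 [-7.7  7.4] [57.  58.8 60.1]
0 [-7.7  7.4] [58.3 59.5 60.5]
4 [-7.6  7.5] [57.2 58.4 59.6]
12 [-5.7  5.1] [37.9 39.2 41. ]
16 [-10.2  10.2] [33.7 35.2 37.9]
20 [-11.   10.8] [34.  35.9 38.6]
24 [-11.   10.9] [34.2 36.  38.8]
28 [-11.  10.] [34.4 35.5 37.9]
32 [-11.   10.1] [34.8 35.8 37.2]
36 [-10.9  10.2] [34.9 36.1 37.4]
40 [-10.9  10.3] [35.1 36.3 37.5]
44 [-10.9  10.3] [35.4 36.6 37.7]
48 [-10.9  10.4] [35.8 36.9 38.1]
52 [-10.8  10.5] [36.  37.  38.3]
56 [-10.8  10.6] [36.3 37.2 38.4]
60 [-10.8  10.7] [36.5 37.9 38.9]
64 [-10.8  10.7] [36.5 37.8 39.2]
68 [-10.7  10.8] [37.2 38.5 44. ]
72 [-23.7  23.8] [37.8 41.9 44.8]
76 [-23.   23.1] [41.6 43.2 45.4]
80 [-13.5  13. ] [37.4 39.  40.5]
84 [-13.2  14. ] [38.  39.2 40.5]
88 [-19.4  24. ] [31.3 39.1 42.5]
92 [-22.2  21.9] [34.4 39.8 42.7]
96 [-22.8  22.9] [36.9 40.8 43.2]
```

View pics/c2.png

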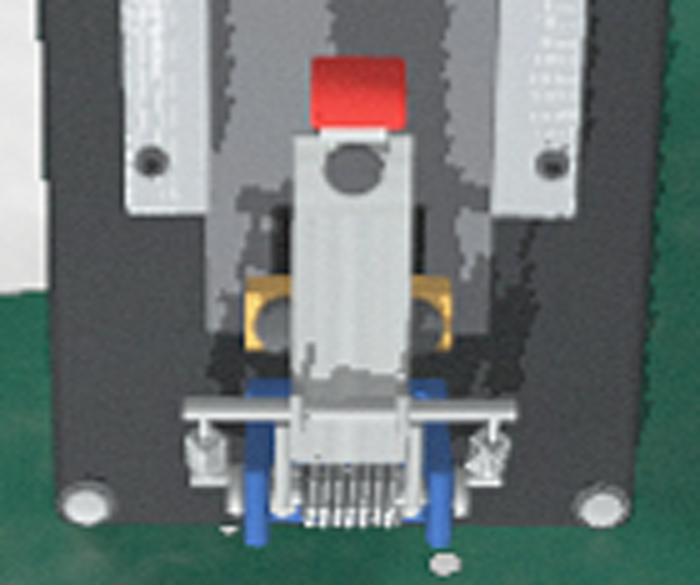

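The crop shows the barrel on a narrow stem at (358,90). The 21 mm plate starts at y≈135, and the brass stop shows either side of it at y≈310. The measured barrel centre matches the geometry.

Run:
```python
from h import *
go(.5531,.0062,.039,11.68)
```

```text
tcp [0.5346 0.0557 0.2313] toolx [-0.  0. -1.] jaw 12.17 turn 0.0086 shift now [192.3   7.7  52.3] after turn [192.3   8.2  52.3] F [-0.3  0.4  0. ] w 0.0849 clk 4.025
```

```bash
python3 -m pendant '[60,0,8,52,0.007,60,50,0,0,0,60,50,0,0,0,60,45,0,0,0,60,0,0,0,0,60,0,0,0,0]' 40
python3 - <<'E'
from h import *
go(.5531,.0062,.039,11.68)
p,d=save('wrist','w1.png')
print([(np.round(x['location'],3).tolist(),round(x['score'],2)) for x in nets.look_for('clip_grip','wrist')][:3])
E
```

```text
clock: 4.78
tcp_pos: [0.5546, 0.0054, 0.0878]
orientation: [1.059, 1.297, -1.057]
contact_force: [0.9, -0.6, 1.1]
grip_width: 0.0602
tcp [0.5546 0.0054 0.0878] toolx [ 0.002  0.    -1.   ] jaw 11.66 turn -0.0004 shift now [48.8 -1.4 -1.1] after turn [48.8 -1.4 -1.1] F [ 0.9 -0.6  1.1] w 0.0602 clk 4.775
[([0.564, -0.049, 0.036], 0.59)]
```

View pics/w1.png

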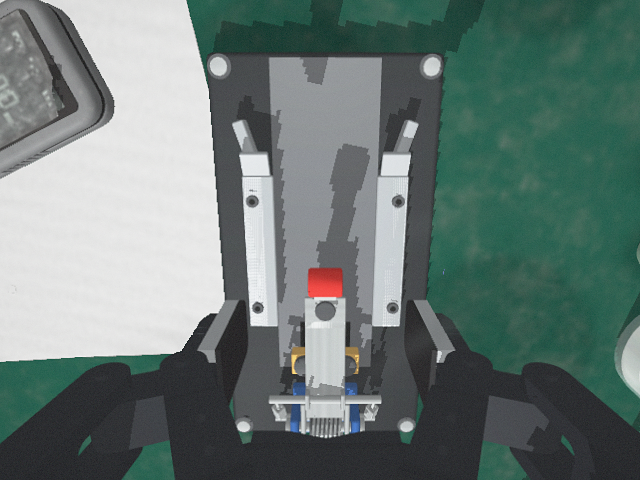

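The barrel at (325,283) is centred between the fingers at (220,330) and (435,330). Next I descend and close.

```bash
python3 -m pendant '[40,24,-1,-1,0,30,24,0,0,0,10,0,0,0,0,10,0,0,0,0,10,0,0,0,0,10,0,0,0,0]' 40
python3 - <<'E'
from h import *
go(.5531,.0062,.039,11.68)
E
```

```text
clock: 5.62
tcp_pos: [0.554, 0.0065, 0.0394]
orientation: [1.06, 1.296, -1.056]
contact_force: [4.2, 1.9, -4.4]
grip_width: 0.0151
tcp [0.554  0.0065 0.0394] toolx [ 0.003  0.001 -1.   ] jaw 11.66 turn -0.0004 shift now [ 0.4 -0.9  0.1] after turn [ 0.4 -0.9  0.1] F [ 4.2  1.9 -4.4] w 0.0151 clk 5.625
```

```bash
python3 -m pendant '[10,-17,0,4.5,0,10,-16,0,7.5,0,10,-14,0,10,0,10,-12.5,0,12.5,0,10,0,0,0,0]' 40
python3 - <<'E'
from h import *
go(.5531,.0062,.039,11.68)
E
```

```text
clock: 6.25
tcp_pos: [0.5611, -0.0283, 0.0995]
orientation: [1.061, 1.295, -1.056]
contact_force: [5.7, 2.5, -5.0]
grip_width: 0.0146
tcp [ 0.5611 -0.0283  0.0995] toolx [ 0.004  0.001 -1.   ] jaw 11.57 turn -0.002 shift now [ 60.5  -1.2 -35.4] after turn [ 60.5  -1.1 -35.4] F [ 5.7  2.5 -5. ] w 0.0146 clk 6.25
```

```bash
python3 -m pendant '[10,-10,0,14.5,0,10,-7.5,0,16,0,10,-4.5,0,17,0,10,-1.5,0,17.5,0,10,1.5,0,17.5,0,10,0,0,0,0,10,0,0,0,0]' 40
python3 - <<'E'
from h import *
go(.5531,.0062,.039,11.68)
p,d=save('wrist','w2.png')
P=cloud('wrist',d); c=p.reshape(-1,3).astype(int)
m=(c[:,0]>110)&(c[:,1]<60)&(c[:,2]<60)&(d.ravel()>0)&(abs(P[:,0]-.57)<.05)
print(m.sum(),np.percentile(P[m],[5,50,95],axis=0).round(3) if m.any() else '')
E
```

```text
clock: 7.12
tcp_pos: [0.5779, -0.1104, 0.121]
orientation: [1.06, 1.294, -1.057]
contact_force: [5.5, -0.6, 4.6]
grip_width: 0.0149
tcp [ 0.5779 -0.1104  0.121 ] toolx [ 0.004 -0.001 -1.   ] jaw 11.57 turn -0.0019 shift now [  81.7   -1.3 -119.4] after turn [  81.7   -1.  -119.4] F [ 5.5 -0.6  4.6] w 0.0149 clk 7.125
1072 [[ 0.568 -0.108  0.135]
 [ 0.573 -0.1    0.139]
 [ 0.581 -0.097  0.142]]
```

View pics/w2.png

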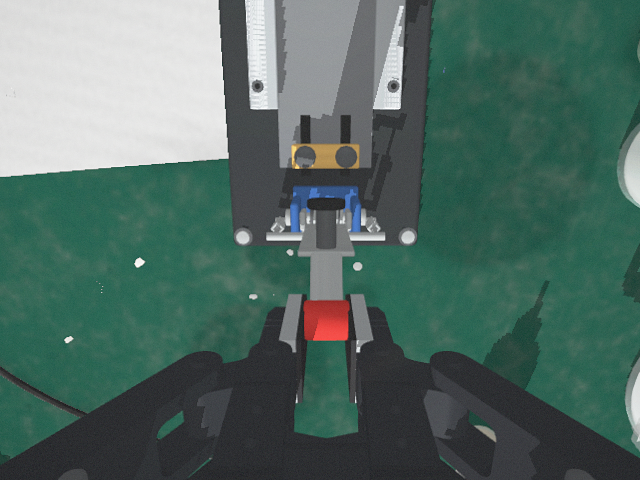

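The red barrel is gripped at (327,320), with the clip upright. The brass stop face is visible at (325,147).

```bash
python3 - <<'E'
from h import *
p,d=viewer.grab_frame('wrist'); P=cloud('wrist',d); c=p.reshape(-1,3).astype(int)
O=np.array([552.81,7.64]);a=np.radians(-78.32);ex=np.array([np.cos(a),np.sin(a)]);ey=np.array([-ex[1],ex[0]])
m=(c[:,0]-c[:,2]>60)&(c[:,1]-c[:,2]>25)&(d.ravel()>0)&(P[:,2]>.01)&(P[:,2]<.03)
F=np.c_[(P[m,:2]*1000-O)@ex,(P[m,:2]*1000-O)@ey,P[m,2]*1000]; print(len(F),np.percentile(F,[1,5,50,95,99],axis=0).round(1))
E
python3 -m pendant '[20,0,0,0,0,50,0,0,0,0,50,0,0,0,0,50,0,0,0,0,50,-50,0,0,0,50,-50,0,0,0,50,0,0,0,0]'
python3 - <<'E'
from h import *
go(.500,.28,.22,19)
p,d=save('wrist','w3.png')
P=cloud('wrist',d); c=p.reshape(-1,3).astype(int)
m=(c[:,0]>110)&(c[:,1]<60)&(c[:,2]<60)&(d.ravel()>0)&(abs(P[:,0]-.57)<.05)
print(m.sum(),np.percentile(P[m],[5,50,95],axis=0).round(3) if m.any() else '')
E
```

```text
870 [[ 60.5 -19.7  12.8]
 [ 60.6 -19.   15.8]
 [ 66.   -0.2  22.4]
 [ 73.6  18.5  23.6]
 [ 75.2  19.3  24.8]]
clock: 8.1
tcp_pos: [0.5783, -0.1095, 0.2238]
orientation: [1.061, 1.292, -1.054]
contact_force: [0.4, -0.2, -0.8]
grip_width: 0.0502
tcp [ 0.5783 -0.1095  0.2238] toolx [ 0.007 -0.    -1.   ] jaw 11.61 turn -0.129 shift now [   3.1    1.7 -397.3] after turn [   3.1   52.8 -393.8] F [ 0.4 -0.2 -0.8] w 0.0502 clk 8.1
196 [[ 0.572 -0.127  0.126]
 [ 0.579 -0.125  0.128]
 [ 0.586 -0.123  0.13 ]]
```

The clip stays up. The stop face measures x≈60.5 mm in the fixture frame. Next, the module.

```bash
python3 -m pendant '[50,0,0,0,-0.129,50,0,6.6,-49,0,50,0,6.6,-49,0,50,0,6.6,-49,0,50,0,6.6,-49,0,50,0,6.6,-49,0,50,0,6.6,-49,0,50,0,6.6,-49,0,50,0,6.6,-49,0,50,0,0,0,0,50,0,0,0,0]'
python3 - <<'E'
from h import *
go(.500,.28,.22,19)
p,d=save('wrist','w4.png'); P=cloud('wrist',d); np.savez('w4.npz',p=p,d=d)
near=np.linalg.norm(P[:,:2]-[.504,.268],axis=1)<.085
c=p.reshape(-1,3).astype(int)
m=near&(d.ravel()>0)&(P[:,2]>.0025)&(P[:,2]<.012)&(c[:,2]-c[:,0]>15)
rc=cv2.minAreaRect((P[m,:2]*1000).astype(np.float32)); print('board',m.sum(),rc)
h=near&(d.ravel()>0)&(P[:,2]>.026)&(P[:,2]<.04)
rc=cv2.minAreaRect((P[h,:2]*1000).astype(np.float32)); print('sink',h.sum(),rc,P[h].mean(0))
E
```

```text
clock: 9.52
tcp_pos: [0.4975, 0.2782, 0.2185]
orientation: [0.959, 1.348, -0.963]
contact_force: [0.1, -0.9, -0.1]
grip_width: 0.0495
tcp [0.4975 0.2782 0.2185] toolx [-0.002 -0.002 -1.   ] jaw 19.02 turn 0.0004 shift now [-1.5  3.  -0.9] after turn [-1.5  3.  -0.9] F [ 0.1 -0.9 -0.1] w 0.0495 clk 9.525
board 6870 ((505.0541076660156, 280.4271545410156), (131.1967315673828, 149.96961975097656), 44.51454162597656)
sink 367 ((490.0229797363281, 303.5435485839844), (15.470723152160645, 29.454368591308594), 18.57733917236328) [0.4897453  0.30391988 0.03238994]
```

View pics/w4.png

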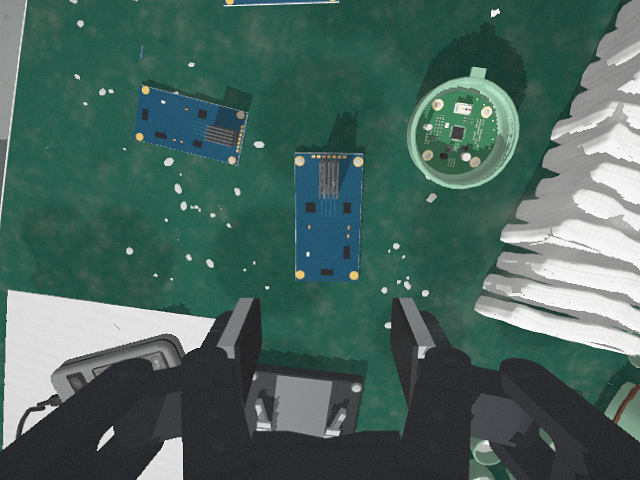

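The module spans (295,153) to (363,280) with its heat sink at (329,178). The smaller look-alikes are elsewhere, and the fixture is at the bottom.

Run:
```python
from h import *
z=np.load('w4.npz');p=z['p'];d=z['d'];P=cloud('wrist',d);c=p.reshape(-1,3).astype(int)
v,u=np.mgrid[0:480,0:640];u=u.ravel();v=v.ravel()
m=(u>285)&(u<372)&(v>145)&(v<290)&(d.ravel()>0)&(P[:,2]>.0025)&(P[:,2]<.012)&(c[:,2]-c[:,1]>15)
rc=cv2.minAreaRect((P[m,:2]*1000).astype(np.float32)); print('board',m.sum(),rc)
a=np.radians(rc[2]+90 if rc[1][1]>rc[1][0] else rc[2]);e=np.array([np.cos(a),np.sin(a)]);e=-e if e[1]>0 else e
print('sink pred',np.array(rc[0])-40*e)
go(.490,.3035,.025,18.6)
```

```text
board 6525 ((502.320556640625, 265.075927734375), (59.120849609375, 119.2185287475586), 17.9163761138916)
sink pred [490.01541315 303.13618842]
tcp [0.4979 0.2775 0.2188] toolx [-0.001 -0.002 -1.   ] jaw 18.94 turn 0.0059 shift now [193.8   1.3 -27.4] after turn [193.8   1.1 -27.4] F [ 0.4 -0.8  0.3] w 0.0501 clk 9.575
```

```bash
python3 -m pendant '[50,0,1,-27.4,0.016,50,50,0,0,0,50,50,0,0,0,50,50,0,0,0,50,30,0,0,0,50,13.5,0,0,0,50,0,0,0,0,50,0,0,0,0]' 35
python3 - <<'E'
from h import *
go(.490,.3033,.016,18.1)
E
```

```text
clock: 10.58
tcp_pos: [0.4912, 0.3055, 0.0276]
orientation: [0.975, 1.341, -0.972]
contact_force: [-1.0, -0.0, 0.8]
grip_width: 0.0502
tcp [0.4912 0.3055 0.0276] toolx [ 0.002  0.001 -1.   ] jaw 18.07 turn -0.0006 shift now [11.6 -1.9  1.7] after turn [11.6 -1.9  1.7] F [-1.  -0.   0.8] w 0.0502 clk 10.575
```

```bash
python3 -m pendant '[50,11,-1.5,1.5,0,50,0,0,0,0,10,0,0,0,0,10,0,0,0,0,10,0,0,0,0,10,0,0,0,0,10,0,0,0,0]' 35
python3 - <<'E'
from h import *
go(.490,.3033,.016,18.1)
E
```

```text
clock: 11.45
tcp_pos: [0.4896, 0.3037, 0.0157]
orientation: [0.974, 1.342, -0.973]
contact_force: [1.1, 1.2, 4.3]
grip_width: 0.0148
tcp [0.4896 0.3037 0.0157] toolx [ 0.001  0.001 -1.   ] jaw 18.1 turn -0.0 shift now [-0.3  0.3  0.5] after turn [-0.3  0.3  0.5] F [1.1 1.2 4.3] w 0.0148 clk 11.45
```

```bash
python3 -m pendant '[10,-20,0,0,0,10,-20,0,0,0,10,0,0,0,0.056,10,0,0,0,0.056,10,0,0,0,0]' 35
python3 - <<'E'
from h import *
go(.5204,.1643,.050,11.68)
E
```

```text
clock: 12.08
tcp_pos: [0.4889, 0.3033, 0.056]
orientation: [1.057, 1.299, -1.057]
contact_force: [0.4, -0.8, -1.3]
grip_width: 0.0146
tcp [0.4889 0.3033 0.056 ] toolx [-0. -0. -1.] jaw 11.72 turn 0.0007 shift now [  6.    2.6 142.5] after turn [  6.    2.7 142.5] F [ 0.4 -0.8 -1.3] w 0.0146 clk 12.075
```

```bash
python3 -m pendant '[10,0,0.7,35,0,10,0,0.7,35,0,10,0,0.7,36,0,10,6,0.6,36,0,10,0,0,0,0,10,0,0,0,0]' 35
cat > chk.py <<'E'
from h import *
import sys
o=r.get_obs(); O=np.array([552.81,7.64]);a=np.radians(-78.32);ex=np.array([np.cos(a),np.sin(a)]);ey=np.array([-ex[1],ex[0]])
F=lambda X:np.c_[(X[:,:2]*1000-O)@ex,(X[:,:2]*1000-O)@ey,X[:,2]*1000]
print('tcp fixture',F(o['tcp_pos'][None]).round(1)); go(.55,0,.03,11.68)
p,d=save('wrist',sys.argv[1]); P=cloud('wrist',d); c=p.reshape(-1,3).astype(int); f=F(P)
t=f[0]*0; x0=F(o['tcp_pos'][None])[0,0]
m=(c[:,2]-c[:,1]>12)&(c[:,2]-c[:,0]>15)&(d.ravel()>0)&(f[:,0]>x0-40)&(f[:,0]<x0+115)&(abs(f[:,1])<45)&(f[:,2]>8)&(f[:,2]<50)
rc=cv2.minAreaRect(f[m,:2].astype(np.float32)); print('board in fixture',m.sum(),rc)
A=np.c_[f[m,:2],np.ones(m.sum())]; s=np.linalg.lstsq(A,f[m,2],rcond=None)[0]; print('plane slope',s[:2].round(4),'z lead/tail',(s[0]*(x0+100)+s[2]).round(1),(s[0]*(x0-20)+s[2]).round(1))
for lo,hi in((x0+15,x0+45),(x0+50,x0+85)):
    k=m&(f[:,0]>lo)&(f[:,0]<hi); print('y range',np.percentile(f[k,1],[1,99]).round(1), 'lead x',np.percentile(f[m,0],99.7).round(1))
E
python3 chk.py w5.png
```

```text
clock: 12.82
tcp_pos: [0.5205, 0.1655, 0.0495]
orientation: [1.057, 1.3, -1.057]
contact_force: [0.4, 0.3, -1.2]
grip_width: 0.0153
tcp fixture [[-161.1    0.3   49.5]]
tcp [0.5205 0.1655 0.0495] toolx [-0.     0.001 -1.   ] jaw 11.73 turn 0.0009 shift now [ 19.4  -4.7 168. ] after turn [ 19.4  -4.6 168.1] F [ 0.4  0.3 -1.2] w 0.0153 clk 12.825
board in fixture 8278 ((-137.51719665527344, -0.5240421295166016), (89.77193450927734, 59.543914794921875), 0.04078419879078865)
plane slope [-0.0024 -0.0006] z lead/tail 38.1 38.4
y range [-10.7   9.5] lead x -94.1
y range [-15.1  14. ] lead x -94.1
```

View pics/w5.png

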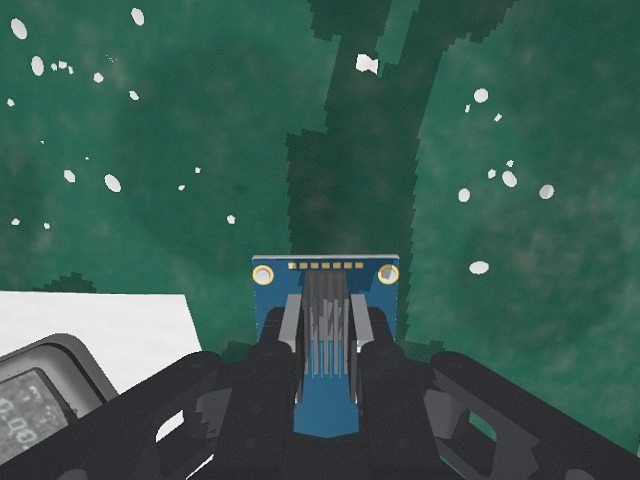

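The module is held square, with its tail edge at y=256 from x=252 to 400. It lies flat, with 0.04° of yaw error and its tail near -182 mm.

```bash
python3 -m pendant '[10,10,0.4,0,0,10,6,0,0,0,10,0,0,0,0,10,0,0,0,0]' 35
python3 -m pendant '[10,1,0,0,0,10,0,0,0,0]' 
python3 -m pendant '[10,1,0,0,0,10,0,0,0,0]'
```

```text
clock: 13.38
tcp_pos: [0.5209, 0.165, 0.0332]
orientation: [1.057, 1.299, -1.058]
contact_force: [0.4, 0.2, -2.6]
grip_width: 0.015
clock: 13.62
tcp_pos: [0.521, 0.165, 0.0324]
orientation: [1.058, 1.299, -1.058]
contact_force: [0.4, -0.3, -1.9]
grip_width: 0.0153
clock: 13.88
tcp_pos: [0.5209, 0.165, 0.0313]
orientation: [1.058, 1.299, -1.058]
contact_force: [0.7, 0.1, -1.3]
grip_width: 0.015
```

```bash
python3 -m pendant '[10,0.7,0,5,0,10,0,0,5,0,10,0,0,5,0,10,0,0,5,0,10,0,0,5,0,10,0,0,5,0,10,0,0,0,0]'
python3 -c "
from h import *
go(.55,0,.03,11.68)"
```

```text
clock: 14.75
tcp_pos: [0.5271, 0.135, 0.0306]
orientation: [1.058, 1.298, -1.058]
contact_force: [-0.3, 0.4, -1.7]
grip_width: 0.015
tcp [0.5271 0.135  0.0306] toolx [ 0. -0. -1.] jaw 11.64 turn -0.0006 shift now [  0.6  -4.9 136.9] after turn [  0.6  -5.  136.8] F [-0.3  0.4 -1.7] w 0.015 clk 14.75
```

```bash
python3 -m pendant '[10,0,0,6,0,10,0,0,6,0,10,0,0,6,0,10,0,0,6,0,10,0,0,6,0,10,0,0,6,0,10,0,0,6,0,10,0,0,0,0]'
python3 chk.py w6.png
```

```text
clock: 15.75
tcp_pos: [0.5357, 0.0937, 0.0306]
orientation: [1.058, 1.298, -1.058]
contact_force: [0.6, 0.9, -2.5]
grip_width: 0.0154
tcp fixture [[-87.8   0.7  30.6]]
tcp [0.5357 0.0937 0.0306] toolx [ 0. -0. -1.] jaw 11.63 turn -0.0009 shift now [ 0.6 -4.9 94.7] after turn [ 0.6 -5.  94.7] F [ 0.6  0.9 -2.5] w 0.0154 clk 15.75
board in fixture 8329 ((-63.965145111083984, -0.2907886505126953), (89.46406555175781, 61.816749572753906), 0.35941144824028015)
plane slope [-0.0039 -0.0035] z lead/tail 19.2 19.7
y range [-10.5   9.7] lead x -20.7
y range [-14.9  14.2] lead x -20.7
```

View pics/w6.png

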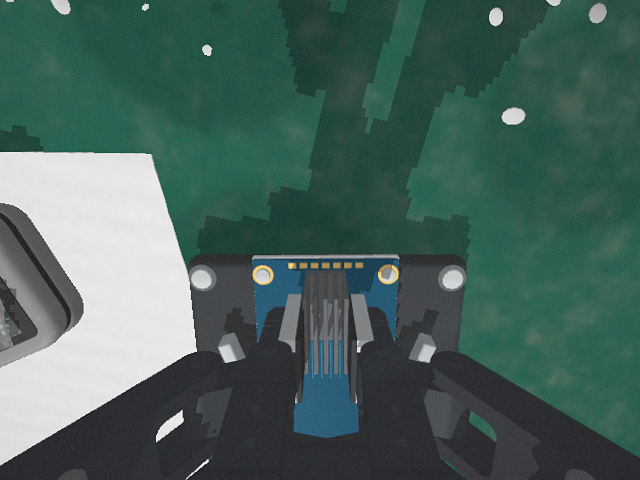

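The module sits centred between the cheeks at (230,347) and (425,347). About 49 mm remain.

```bash
python3 -m pendant '[10,0,0,6,0,10,0,0,6,0,10,0,0,6,0,10,0,0,6,0,10,0,0,6,0,10,0,0,6,0,10,0,0,4,0,10,0,0,0,0]'
python3 -m pendant '[10,0,0,1.5,0,10,0,0,1.5,0,10,0,0,0,0]'
```

```text
clock: 16.8
tcp_pos: [0.5437, 0.0549, 0.0306]
orientation: [1.058, 1.298, -1.058]
contact_force: [-0.2, 0.1, -2.0]
grip_width: 0.0151
clock: 17.18
tcp_pos: [0.5443, 0.0523, 0.0306]
orientation: [1.058, 1.299, -1.058]
contact_force: [-0.1, 0.5, -1.6]
grip_width: 0.0152
```

```bash
python3 -m pendant '[10,0.3,0,1,0,10,0,0,1,0,10,0,0,1,0,10,0,0,0,0]'; for i in 1; do python3 -m pendant '[10,0,0,1,0,10,0,0,0,0]';python3 -m pendant '[10,0,0,1,0,10,0,0,0,0]'; done
```

```text
clock: 17.68
tcp_pos: [0.5449, 0.0493, 0.0303]
orientation: [1.058, 1.299, -1.058]
contact_force: [0.2, -0.1, -1.1]
grip_width: 0.0153
clock: 17.92
tcp_pos: [0.5451, 0.0483, 0.0303]
orientation: [1.058, 1.299, -1.058]
contact_force: [-0.5, -0.1, -2.0]
grip_width: 0.0153
clock: 18.18
tcp_pos: [0.5453, 0.0473, 0.0303]
orientation: [1.058, 1.299, -1.058]
contact_force: [-0.1, 0.2, -2.4]
grip_width: 0.015
```

```bash
python3 -m pendant '[10,0,0,0.7,0,10,0,0,0,0]';python3 -m pendant '[10,0,0,0.7,0,10,0,0,0,0]'
```

```text
clock: 18.42
tcp_pos: [0.5454, 0.0467, 0.0303]
orientation: [1.058, 1.299, -1.058]
contact_force: [-0.1, -0.0, -1.9]
grip_width: 0.0155
clock: 18.68
tcp_pos: [0.5455, 0.0464, 0.0303]
orientation: [1.058, 1.299, -1.057]
contact_force: [-0.1, 2.1, -1.1]
grip_width: 0.0152
```

```bash
python3 -m pendant '[10,0,0,0.7,0,10,0,0,0,0]'
```

```text
clock: 18.92
tcp_pos: [0.5456, 0.0463, 0.0303]
orientation: [1.058, 1.3, -1.057]
contact_force: [-1.5, 3.9, 0.2]
grip_width: 0.0152
```

```bash
python3 -m pendant '[10,0,0,0.5,0,10,0,0,0,0]'
```

```text
clock: 19.18
tcp_pos: [0.5456, 0.0462, 0.0303]
orientation: [1.058, 1.3, -1.056]
contact_force: [-2.0, 6.5, -0.4]
grip_width: 0.015
```

It has contacted the stop, with the force rising to 6.5 N and the TCP no longer advancing. I ease off, lower the last half millimetre and release.

```bash
python3 -m pendant '[10,0,0,-1.2,0,10,0.5,0,0,0,10,0,0,0,0]'; python3 -m pendant '[20,0,0,0,0,20,0,0,0,0,24,0,0,0,0]'
python3 chk.py w7.png
```

```text
clock: 19.55
tcp_pos: [0.5456, 0.0463, 0.0298]
orientation: [1.058, 1.299, -1.057]
contact_force: [-1.0, 3.9, -0.1]
grip_width: 0.015
clock: 19.92
tcp_pos: [0.5457, 0.0454, 0.0299]
orientation: [1.058, 1.298, -1.058]
contact_force: [0.7, 0.4, 1.0]
grip_width: 0.0241
tcp fixture [[-38.4   0.7  29.9]]
tcp [0.5457 0.0454 0.0299] toolx [ 0.    -0.001 -1.   ] jaw 11.65 turn -0.0006 shift now [-0.1 -5.  45.4] after turn [-0.1 -5.  45.4] F [0.7 0.4 1. ] w 0.0241 clk 19.925
board in fixture 10340 ((-14.839942932128906, 0.3265266418457031), (90.30101776123047, 59.19538497924805), 0.8952869772911072)
plane slope [-0.0049 -0.0003] z lead/tail 18.3 18.9
y range [-15.7  15.1] lead x 29.0
y range [-21.6  20.7] lead x 29.0
```

```bash
python3 -m pendant '[24,-40,0,0,0,24,-60,0,0,0,40,-60,0,0,0,40,-20,0,45,0,40,0,0,45,0,40,0,0,45,0,40,0,0,44,0,40,0,0,0,0,40,0,0,0,0]'
python3 - <<'E'
from h import *
go(.5813,-.1302,.113,11.68)
p,d=save('wrist','w8.png'); P=cloud('wrist',d); c=p.reshape(-1,3).astype(int)
O=np.array([552.81,7.64]);a=np.radians(-78.32);ex=np.array([np.cos(a),np.sin(a)]);ey=np.array([-ex[1],ex[0]])
f=np.c_[(P[:,:2]*1000-O)@ex,(P[:,:2]*1000-O)@ey,P[:,2]*1000]
m=(c[:,0]>100)&(c[:,1]<60)&(c[:,2]<60)&(d.ravel()>0)&(abs(f[:,1])<30)
print(m.sum(),np.percentile(f[m],[2,50,98],axis=0).round(1))
E
```

```text
clock: 21.1
tcp_pos: [0.5816, -0.1288, 0.2095]
orientation: [1.058, 1.299, -1.058]
contact_force: [0.3, 0.6, 0.7]
grip_width: 0.0398
tcp [ 0.5816 -0.1288  0.2095] toolx [-0.001  0.    -1.   ] jaw 11.68 turn -0.0 shift now [96.5 -0.5  1.4] after turn [96.5 -0.5  1.4] F [0.3 0.6 0.7] w 0.0398 clk 21.1
219 [[133.7  -6.9 127.5]
 [135.2   0.6 130.7]
 [138.4   7.5 133.2]]
```

View pics/w8.png

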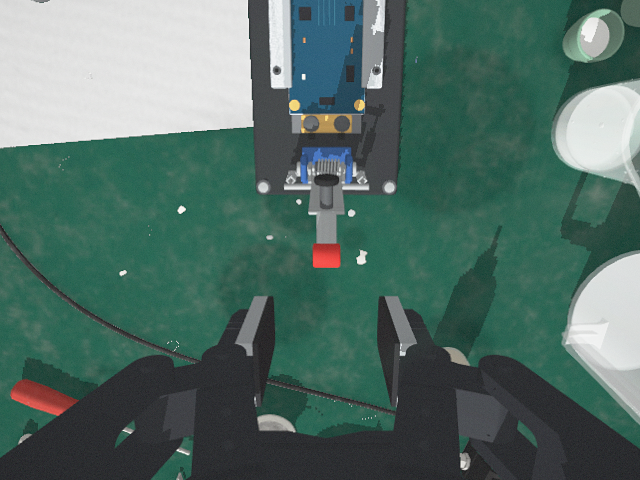

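The module's leading edge meets the brass stop at (327,113). The barrel at (326,256) is where I expected it. I descend and pinch.

```bash
python3 -m pendant '[40,50,-0.3,1,0,40,45,0,0,0,40,0,0,0,0,10,0,0,0,0,10,0,0,0,0,10,0,0,0,0,10,0,0,0,0]' 40
python3 -c "
from h import *
go(.5813,-.1302,.113,11.68)"
```

```text
clock: 22.02
tcp_pos: [0.5823, -0.1302, 0.1168]
orientation: [1.059, 1.298, -1.056]
contact_force: [-4.6, 0.8, 7.6]
grip_width: 0.0144
tcp [ 0.5823 -0.1302  0.1168] toolx [ 0.002  0.001 -1.   ] jaw 11.68 turn 0.0 shift now [ 3.8 -0.9 -0.2] after turn [ 3.8 -0.9 -0.2] F [-4.6  0.8  7.6] w 0.0144 clk 22.025
```

```bash
python3 -m pendant '[10,-3,0,-9,0,10,-3,0,-9,0,10,-1.6,0,-9.9,0,10,-1,0,-9.9,0,10,0.5,0,-10,0,10,1,0,-9.9,0,10,2.3,0,-9.6,0,10,3,0,-9.6,0,10,0,0,0,0]'
python3 -c "
from h import *
go(.5657,-.0548,.1152,11.68)"
```

```text
clock: 23.15
tcp_pos: [0.5667, -0.0545, 0.1182]
orientation: [1.058, 1.298, -1.056]
contact_force: [-3.5, -0.9, 7.5]
grip_width: 0.0149
tcp [ 0.5667 -0.0545  0.1182] toolx [ 0.002  0.    -1.   ] jaw 11.73 turn 0.0009 shift now [ 3.  -1.   0.1] after turn [ 3.  -1.   0.1] F [-3.5 -0.9  7.5] w 0.0149 clk 23.15
```

```bash
python3 -m pendant '[10,4,0,-9,0,10,4,0,-8.8,0,10,4,0,-6,0,10,4.5,0,-6,0,10,5,0,-5.3,0,10,5.2,0,-5.2,0,10,0,0,0,0]'
python3 -c "
from h import *
go(.5576,-.0154,.0884,11.68)"
```

```text
clock: 24.02
tcp_pos: [0.5582, -0.0133, 0.09]
orientation: [1.058, 1.301, -1.055]
contact_force: [-3.5, 6.2, 5.5]
grip_width: 0.0148
tcp [ 0.5582 -0.0133  0.09  ] toolx [ 0.     0.002 -1.   ] jaw 11.8 turn 0.0022 shift now [ 1.6 -1.   1.9] after turn [ 1.6 -1.   1.9] F [-3.5  6.2  5.5] w 0.0148 clk 24.025
```

```bash
python3 -m pendant '[10,5.5,0,-5.4,0,10,5.5,0,-5,0,10,6.2,0,-4.2,0,10,6.2,0,-4.2,0,10,0,0,0,0]'
python3 -c "
from h import *
go(.5544,-.0001,.0629,11.68)"
```

```text
clock: 24.65
tcp_pos: [0.5547, 0.003, 0.066]
orientation: [1.057, 1.298, -1.057]
contact_force: [2.1, 2.3, -0.5]
grip_width: 0.0148
tcp [0.5547 0.003  0.066 ] toolx [ 0.001 -0.    -1.   ] jaw 11.7 turn 0.0004 shift now [ 3.1 -1.   3. ] after turn [ 3.1 -1.   3. ] F [ 2.1  2.3 -0.5] w 0.0148 clk 24.65
```

```bash
python3 -m pendant '[10,3,0,-1.3,0,10,3,0,-1.2,0,10,3,0,-1.1,0,10,0,0,0,0]'; python3 -m pendant '[10,2,0,-0.6,0,10,0,0,0,0]';python3 -m pendant '[10,1.5,0,-0.4,0,10,0,0,0,0]'
```

```text
clock: 25.15
tcp_pos: [0.5539, 0.0069, 0.0574]
orientation: [1.058, 1.299, -1.057]
contact_force: [3.5, 4.4, -0.2]
grip_width: 0.015
clock: 25.4
tcp_pos: [0.5537, 0.0076, 0.0554]
orientation: [1.058, 1.299, -1.057]
contact_force: [2.0, 3.7, -0.3]
grip_width: 0.0148
clock: 25.65
tcp_pos: [0.5536, 0.0082, 0.054]
orientation: [1.058, 1.299, -1.056]
contact_force: [2.6, 5.2, -0.5]
grip_width: 0.015
```

```bash
python3 -m pendant '[10,1.2,0,-0.8,0,10,0,0,0,0]'; python3 -m pendant '[10,1.2,0,-0.8,0,10,0,0,0,0]'; python3 -m pendant '[10,1,0,-0.6,0,10,0,0,0,0]'
```

```text
clock: 25.9
tcp_pos: [0.5536, 0.0086, 0.0528]
orientation: [1.058, 1.298, -1.057]
contact_force: [2.3, 4.5, 0.2]
grip_width: 0.0147
clock: 26.15
tcp_pos: [0.5535, 0.009, 0.0516]
orientation: [1.058, 1.298, -1.057]
contact_force: [4.0, 4.0, -1.1]
grip_width: 0.0147
clock: 26.4
tcp_pos: [0.5534, 0.0093, 0.0506]
orientation: [1.058, 1.298, -1.057]
contact_force: [4.6, 2.7, -0.7]
grip_width: 0.0151
```

```bash
python3 -m pendant '[10,1,0,-0.2,0,10,0,0,0,0]'; python3 -m pendant '[10,1,0,-0.2,0,10,0,0,0,0]'
```

```text
clock: 26.65
tcp_pos: [0.5533, 0.0097, 0.0496]
orientation: [1.058, 1.298, -1.057]
contact_force: [5.3, 3.2, 0.4]
grip_width: 0.0147
clock: 26.9
tcp_pos: [0.5532, 0.01, 0.0486]
orientation: [1.058, 1.298, -1.057]
contact_force: [2.6, 3.1, -1.6]
grip_width: 0.0146
```

```bash
cat > red.py <<'E'
from h import *
o=r.get_obs();p,d=viewer.grab_frame('wrist'); P=cloud('wrist',d); c=p.reshape(-1,3).astype(int)
O=np.array([552.81,7.64]);a=np.radians(-78.32);ex=np.array([np.cos(a),np.sin(a)]);ey=np.array([-ex[1],ex[0]])
F=lambda P:np.c_[(P[:,:2]*1000-O)@ex,(P[:,:2]*1000-O)@ey,P[:,2]*1000]
f=F(P)
print('tcp',F(o['tcp_pos'][None]).round(1),'F',o['contact_force'].round(1),'w',o['grip_width'])
m=(c[:,0]>100)&(c[:,1]<60)&(c[:,2]<60)&(d.ravel()>0)&(abs(f[:,1])<20)
print(m.sum(),np.percentile(f[m],[2,50,98],axis=0).round(1).tolist())
q=f[m]; s=lambda k:((q[:,0]-k[0])**2+(q[:,2]-k[1])**2)**.5-7
from scipy.optimize import least_squares
k=least_squares(s,[np.median(q[:,0])+1,np.median(q[:,2])-5],loss='soft_l1').x
print('barrel centre',k.round(1),'radius',np.hypot(100-k[0],k[1]-36).round(1),'theta',round(float(np.arctan2(k[1]-36,100-k[0])-.2425),3))
E
python3 red.py
```

```text
tcp [[-2.2  0.9 48.6]] F [ 2.6  3.1 -1.6] w 0.014604007102223824
892 [[-1.5, -7.4, 64.3], [-0.1, 0.0, 70.3], [4.5, 7.1, 74.0]]
barrel centre [ 6. 67.] radius 99.0 theta 0.077
```

```bash
python3 -m pendant '[10,1.5,0,0,0,10,1.5,0,0,0,10,0,0,0,0]'; python3 red.py; python3 -m pendant '[10,1.2,0,0,0,10,0,0,0,0]';  python3 -m pendant '[10,1.2,0,0,0,10,0,0,0,0]'; python3 red.py
```

```text
clock: 27.32
tcp_pos: [0.5531, 0.0108, 0.0455]
orientation: [1.058, 1.299, -1.056]
contact_force: [4.0, 6.5, 0.1]
grip_width: 0.0149
tcp [[-3.1  0.9 45.5]] F [4.  6.5 0.1] w 0.014928347999748933
908 [[-2.3, -7.4, 61.5], [-1.0, -0.1, 67.4], [4.0, 7.1, 71.0]]
barrel centre [ 5.1 64. ] radius 98.9 theta 0.044
clock: 27.62
tcp_pos: [0.553, 0.0111, 0.0443]
orientation: [1.058, 1.299, -1.056]
contact_force: [4.1, 5.3, -1.1]
grip_width: 0.0148
clock: 27.88
tcp_pos: [0.553, 0.0114, 0.0431]
orientation: [1.058, 1.3, -1.056]
contact_force: [3.1, 6.6, 0.6]
grip_width: 0.0148
tcp [[-3.6  0.9 43.1]] F [3.1 6.6 0.6] w 0.01480733308505578
932 [[-3.1, -7.4, 59.4], [-1.6, -0.3, 65.1], [3.8, 7.1, 68.9]]
barrel centre [ 4.4 61.7] radius 99.0 theta 0.02
```

```bash
python3 -m pendant '[10,0.8,0,0,0,10,0,0,0,0]'; python3 -m pendant '[10,0.7,0,0,0,10,0,0,0,0]'; python3 red.py
```

```text
clock: 28.18
tcp_pos: [0.5529, 0.0115, 0.0423]
orientation: [1.058, 1.3, -1.056]
contact_force: [4.0, 7.1, 0.4]
grip_width: 0.0147
clock: 28.42
tcp_pos: [0.5529, 0.0117, 0.0416]
orientation: [1.058, 1.3, -1.056]
contact_force: [3.9, 7.2, -0.7]
grip_width: 0.0146
tcp [[-3.9  0.9 41.6]] F [ 3.9  7.2 -0.7] w 0.014649226458359865
955 [[-3.4, -7.4, 57.2], [-2.0, 0.0, 63.7], [3.6, 7.1, 67.2]]
barrel centre [ 4.  60.2] radius 99.0 theta 0.004
```

```bash
python3 -m pendant '[10,0.7,0,0,0,10,0,0,0,0]'; python3 red.py
```

```text
clock: 28.72
tcp_pos: [0.5529, 0.0118, 0.0412]
orientation: [1.058, 1.301, -1.056]
contact_force: [2.5, 7.5, 2.7]
grip_width: 0.0148
tcp [[-4.   0.9 41.2]] F [2.5 7.5 2.7] w 0.014848151956544696
965 [[-3.6, -7.3, 56.9], [-2.1, -0.3, 63.3], [3.4, 7.2, 66.9]]
barrel centre [ 3.9 59.7] radius 99.0 theta -0.001
```

The foot has landed: θ≈0 and the vertical force changed sign. Releasing and backing off.

```bash
python3 -m pendant '[18,0,0,0,0,24,0,0,0,0,40,0,0,0,0,40,0,0,0,0,40,0,0,0,0]'; python3 red.py; python3 -m pendant '[40,-40,0,-3,0,40,-50,0,0,0,40,-50,0,-40,0,40,-30,0,-40,0,40,0,0,0,0,40,0,0,0,0]'; python3 red.py
python3 - <<'E'
from h import *
p,d=save('wrist','w9.png'); P=cloud('wrist',d); c=p.reshape(-1,3).astype(int)
O=np.array([552.81,7.64]);a=np.radians(-78.32);ex=np.array([np.cos(a),np.sin(a)]);ey=np.array([-ex[1],ex[0]])
f=np.c_[(P[:,:2]*1000-O)@ex,(P[:,:2]*1000-O)@ey,P[:,2]*1000]
m=(c[:,2]-c[:,1]>12)&(c[:,2]-c[:,0]>15)&(d.ravel()>0)&(f[:,0]>-75)&(f[:,0]<75)&(abs(f[:,1])<33)&(f[:,2]>14)&(f[:,2]<24)
q=f[m];print('module x',np.percentile(q[:,0],[.5,99.5]).round(1),'y',np.percentile(q[q[:,0]<-46][:,1],[.5,99.5]).round(1),'z',np.percentile(q[:,2],[5,50,95]).round(1))
h=(abs(f[:,0]+40)<25)&(abs(f[:,1])<15)&(f[:,2]>42)&(f[:,2]<50);print('sink',f[h].mean(0).round(1),cv2.minAreaRect(f[h,:2].astype(np.float32)))
E
```

```text
clock: 29.4
tcp_pos: [0.5525, 0.0098, 0.0409]
orientation: [1.057, 1.299, -1.058]
contact_force: [-0.5, -0.7, 0.5]
grip_width: 0.0399
tcp [[-2.1  0.1 40.9]] F [-0.5 -0.7  0.5] w 0.03993781829569284
914 [[-3.5, -7.1, 56.7], [-2.3, 1.1, 63.0], [1.3, 7.8, 66.1]]
barrel centre [ 3.8 59.6] radius 99.0 theta -0.001
clock: 30.2
tcp_pos: [0.5357, 0.0897, 0.2094]
orientation: [1.057, 1.299, -1.058]
contact_force: [-0.2, 0.0, -0.8]
grip_width: 0.0402
tcp [[-8.390e+01 -1.000e-01  2.094e+02]] F [-0.2  0.  -0.8] w 0.04020971081335179
159 [[-3.0, -7.9, 24.2], [-1.5, 0.9, 62.8], [19.2, 8.3, 66.1]]
barrel centre [ 4.4 59. ] radius 98.3 theta -0.007
module x [-59.   59.3] y [-28.9  28.5] z [17.2 18.3 19.5]
sink [-40.4  -0.5  45.8] ((-39.92198181152344, -0.48164796829223633), (30.102949142456055, 15.599709510803223), 0.23177111148834229)
```

View pics/w9.png

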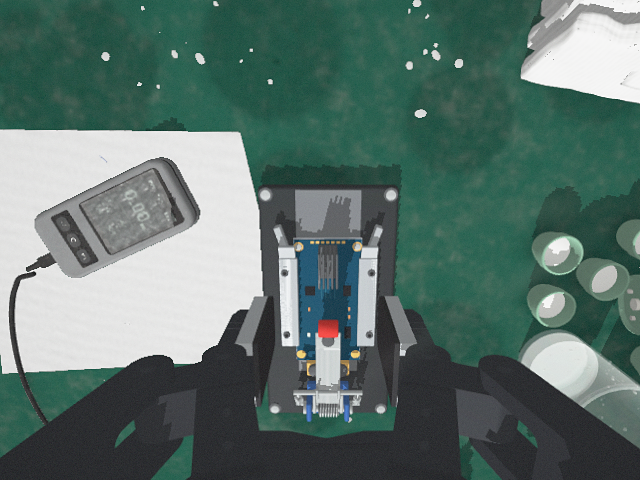

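The picture shows the module in the rails, with its heat sink at (327,265), its leading edge against the brass at (327,357), and the clip down on it.

```bash
python3 -c "
from h import *
print(r.hand_in())"
```

```text
the job is handed in; nothing more can be done
None
```

I handed the job in at about 30 s of the 72 s allowed. The hand-in gave no verdict, so the results below are my own checks.

**What I did**
- **Clip up:** I pinched the barrel and carried the clip over until it stayed up by itself. Judging by the barrel's position, it rested near the 1.75 rad stop.
- **Module in:** I gripped the module by its heat sink and slid it square into the rails. I felt the stop as the wrist reading rose to about 7 N against the 12 N limit, then eased off, set it on the bed and released.
- **Clip down:** I held the barrel all the way and lowered it until the foot touched. Then I opened the fingers and backed off.

**Last checks, in the fixture's frame**
- **Module position:** its origin is at x ≈ 0 mm and y ≈ -0.5 mm, lying flat with its top at about 18.3 mm. That puts the heat sink at x ≈ -40 mm and the leading edge at about 60 mm. The stop face measured about 60.5 mm.
- **Clip angle:** -0.001 rad on release and -0.007 rad from farther off; both are within limits. The barrel did not move when I let go.
- **Robot:** clear of everything.

**What disagreed or went unchecked**
- The barrel slid a few millimetres in the pads on the way down. The clip ran about 0.07 rad higher than my arm-based estimate, so I took the landing from the camera and the force reading.
- I could not measure the foot's force on the module directly; I inferred it from the clip angle and its spring.
- I did not re-measure the bystanders. None was touched as far as I could tell.

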